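# Set the mitre box for the next cut

## Robot

A 6-joint arm with a two-finger parallel gripper is mounted at the origin on the work surface. World frame = base frame: x ahead of the robot, y to its left, z up, the work surface at z = 0. Lengths are in m, angles in rad, forces in N, time in s.
With the tool pointing down it reaches from about 0.375 to 0.9 m from the base axis. Payload 3.1 kg.
Tool frame: the origin (TCP) lies at the very end of the fingers, on their centre line; the grasp point (between the pads) lies 19 mm behind it; z points along the fingers, y is the line along which they close (so a half turn about z gives the same grasp; the last joint's range is limited). The gripper opens to 87 mm and grips with 3 to 60 N. Pads are 19 mm wide; open, the fingers measure 117 mm over their backs; the gripper's body (75 mm by 190 mm) begins 51 mm behind the grasp point.
Start: joints at [-0.178, 0.527, 1.433, -0, 1.181, -0.178], TCP at [0.625, 0, 0.223] pointing down, gripper open.
Joint ranges: [-3.08, 3.08], [-0.75, 2.2], [0.22, 2.44], [-1.43, 4.57], [0, 2.65], [-2.85, 2.85]. Speed limits (rad/s): [2.79, 2.79, 3.14, 3.14, 3.14, 3.14].

## Interface

Orientations are given as a unit quaternion [x, y, z, w].
In Python, from rig import status, viewer, robot gives the robot as it stands.
- The arm moves only by the tool arm_command, never from a script. Its arguments are lists of equal length, an entry for each row: "delta_rot": the turn, a rotation vector about the tool's x, y, z in degrees, a list of three; "delta_pos": the shift along the tool's x, y, z in m, a list of three; "gripper": the closure, from -1 (fully open) to 1 (shut). In form: {"delta_rot": [[rx, ry, rz], ...], "delta_pos": [[dx, dy, dz], ...], "gripper": [gripper, ...]}. A call has 1 to 12 rows; each row is the pose to reach, as a shift and turn from the pose commanded when the call began, along the tool's axes at that moment; what a row does not reach only later rows make up. A row lasts 1/12 s, in which the tool goes at most 41.7 mm and 7.16 degrees, less where a joint would pass 70% of its speed; a pose out of reach is approached as far as the arm can. A call with a gripper value outside its range is refused whole. The fingers move at their own pace and stop on an object; "grip_force" is the grip in N (left out, the last holds). Time passes only in rows, so rows that repeat a pose let the fingers close. It gives the time, the measured TCP pose, the force, the opening and the grip force at its end, in the units of the state.
- status.get_obs(): the state, without advancing time (a new reading comes with each control period).
- viewer.camera(name): name is "scene" or "side" or "wrist"; returns a dict with "pixels" (384x512x3 uint8, blue, green, red), "fx", "fy", "cx", "cy" (pixels), "pose" (4x4, takes a point from camera to world coordinates); the wrist camera has in their place "mount" (4x4, takes a point from camera to tool coordinates, whose origin is the TCP and whose axes are the flange's). Camera axes: x right, y down, z forward; pixel columns grow to the right and rows downward; lengths in m; the calibration is good to about 2 mm. A picture is of the moment at which its call begins: read the wrist's pose just before it. There is no depth.
- robot.hand_in(): hands the job in; it is judged then, once.
The state is a dict: "time": time; "q": joint angles; "joint_velocities": joint speeds; "joint_torque": joint torques, N m; "position": TCP position; "tool_rot": TCP orientation; "ft_force": force on the tool from outside, world axes, zero at the start; "moment": the same for the moment, N m; "grip_width": finger opening in m; "grip_force": force on a finger pad.
Only numpy, scipy, OpenCV 4.12 (cv2) and the standard library are available. Lean on these libraries where they do the work, as an engineer would, in place of code of your own. Each camera call takes 0.05 s, during which the arm holds its last target. There are 200 camera calls.

## Task

The last piece has been sawn off; get the mitre box ready for the next one. Turn the winged cam back to free the batten, press the stop's yellow latch tab and slide the length stop to the notch at the red flag, letting the tab spring up so that the stop is locked there. Then push the batten along the fence until its end butts against the stop and turn the cam to clamp it again; do not force the stop over the notches, and leave the saw, hammer, square and sawn piece alone.

Things in the scene. Friction and masses are not known exactly. Their poses are not given: they have to be found in the camera images.
- mitre: Wooden mitre box with stop rail, fixed to the bench. 'Box x, y, z' below means its frame: origin at the centre of its underside, on the bench; z up, y along fence and batten, x across, from the user's side to the fence. Base x -65 to 75, y -270 to 270 mm, its top (the bed) at z = 18 mm. Low near wall x -62 to -52, y -30 to 250 mm, top z = 52 mm. Saw kerf at y = 0.
- fence_face (a point): Top edge of the fence's face, middle of its high part. Fence: box x 30 to 54 mm; for y from -30 to 250 mm its top is at z = 72 mm; for y from -270 to -30 mm it is 54 mm high and carries the rail. The face at x = 30 mm runs straight on over both parts.
- rail_mid (a point): Middle of the top of the aluminium stop rail: box x 30 to 54 mm, y -268 to -32 mm, top at z = 66 mm, with notches 12 mm wide every 30 mm in its far half.
- stop (a joint): Position of the length stop along the rail, m, growing with box y; at 0 (as it starts, locked) its middle is at box y = -150 mm. Notches at -0.060, -0.030, 0, 0.030, 0.060, with 2 mm play either way. It slides with about 2 to 4 N once the latch tooth is lifted and stays where it is left; with the tooth in a notch it is blocked both ways.
- tab (a joint): Angle of the yellow latch tab, rad: 0 = up, tooth in a notch (locked); from about 0.20 the tooth is clear; 0.32 = fully pressed. A spring returns it. Between notches the tooth rides on the rail and holds the tab at about 0.19 until the stop reaches a notch, where it snaps up. Hinge along box y, 24 mm from tab_pad towards the fence.
- tab_pad (a point): Centre of the top of the yellow tab (38 mm in x, 44 mm in y), at the stop's middle, box x = 4, z = 88 mm when up. Tooth clear at 5 mm down; travel 7.5 mm, 2.5 N rising to 6 N. It lies between the stop's dark side plates: 50 mm apart inside (in y), 10 mm thick, box x -10 to 56 mm, tops at z = 98.5 mm. A fingertip holding the tab down can push the stop by them.
- stop_index (a point): Mark on the far side of the stop at its middle (box x = 60 mm, z = 66 mm), above its yellow pointer. Its box y is to match the red flag's.
- stop_face (a point): Middle of the face that the batten butts against: the +y face of the aluminium arm that hangs from the stop before the fence, 35 mm to +y of the stop's middle, box x = 15 mm, z = 33 mm; face x 3 to 29 mm, z 22 to 76 mm. Axes as the box.
- flag_red: Red plastic flag on the far side of the fence, 36 mm (x) by 18 mm (y) by 3 mm. Origin: middle (in y) of its edge at the fence. Its box y marks the wanted notch. Fixed; axes as the box.
- flag_blue: Blue flag like the red one at another notch (another length, not wanted now).
- flag_green: Green flag like the red one at another notch (not wanted now).
- flag_white: White flag like the red one at another notch (not wanted now).
- batten_centre (a point): Centre of the loose pine batten, 30 x 280 x 30 mm, lying on the bed along box y, against the fence. Its far end in +y is 140 mm from here. About 0.16 kg.
- batten_end (a point): Middle of the batten's -y end, the one that has to butt against the stop.
- cam (a joint): Angle of the winged cam peg, rad, clockwise from above: 0 = free, wings across the batten (along box x), 6.7 mm of play; about 1.28 = the cam meets the batten that lies against the fence; 1.57 = tightest, wings in line with the batten; 1.75 = end of its turn, just over centre, still clamped. It starts clamped, at 1.45 to 1.65, and stays where it is left; turning takes up to about 0.2 N m.
- cam_grip (a point): Middle of the wings, on the cam's upright axis at box x = -20, y = 50, z = 77 mm. Wings 76 mm long along this point's own x, 10 mm thick, 22 mm high (z 66 to 88 mm). They pass 12 mm from the fence face, 50 mm from the axis, whose top is at z = 72 mm: open the fingers little here. Cam body below: at most 21 mm from the axis, up to z = 50 mm.
- saw: Tenon saw lying on the bench, 345 mm; leave alone.
- hammer: Hammer, 300 mm, lying on the bench; leave alone.
- square: Try square, wooden stock 115 mm and steel blade 150 mm; leave alone.
- cut_piece: Sawn piece, 30 x 120 x 30 mm, lying on the bench; leave alone.

How it is judged:
By the outcome, as a careful person would: the job done as asked, in the order asked, and still so for the second after the job is handed in, with the robot touching nothing.
It also fails if it takes over 67 s, if anything falls off the work surface, if the arm or the gripper's body presses on something with over 40 N, if the wrist force passes 120 N, or if a joint passes its speed limit or range.

## Working session

There is one attempt and no reset: what is moved stays moved. The work goes in short steps, Python scripts to look and compute and a tool call to move; the robot and the scene stay as the last step left them, time stands still between calls to the robot, and variables do not carry over. Pictures are saved under pics/ and viewed, at most 10 in all, crops included, and the job is handed in when it is done.

Besides the shell and the picture viewer there is one more tool, called after "Request:" in YAML: its name, and indented under it one key for each argument. arm_command: Moves the arm, as the interface text tells. Its arguments: {"type":"object","properties":{"delta_rot":{"type":"array","items":{"type":"array","items":{"type":"number"}}},"delta_pos":{"type":"array","items":{"type":"array","items":{"type":"number"}}},"gripper":{"type":"array","items":{"type":"number"}},"grip_force":{"type":"number"}},"required":["delta_rot","delta_pos","gripper"]}

```bash
mkdir -p pics; cat > h.py <<'E'
import numpy as np, cv2
from rig import status, viewer, robot
from scipy.spatial.transform import Rotation as R
def ray(c,u,v,T=None):
    T=np.array(c["pose"]) if T is None else T
    d=T[:3,:3]@np.array([(u-c["cx"])/c["fx"],(v-c["cy"])/c["fy"],1]); return T[:3,3],d
def onz(c,u,v,z,T=None):
    o,d=ray(c,u,v,T); return o+d*(z-o[2])/d[2]
def proj(c,p,T=None):
    T=np.array(c["pose"]) if T is None else T
    q=T[:3,:3].T@(np.array(p)-T[:3,3]); return np.array([c["fx"]*q[0]/q[2]+c["cx"],c["fy"]*q[1]/q[2]+c["cy"]])
def wrist():
    s=status.get_obs(); c=viewer.camera("wrist"); T=np.eye(4); T[:3,:3]=R.from_quat(s["tool_rot"]).as_matrix(); T[:3,3]=s["position"]
    return c,T@np.array(c["mount"])
E
python3 - <<'E'
from h import *
for n in("scene","side"):
    c=viewer.camera(n); cv2.imwrite(f"pics/{n}0.png",c["pixels"]); print(n,c["fx"],np.round(c["pose"],3).tolist())
c,T=wrist(); cv2.imwrite("pics/w0.png",c["pixels"]); print(np.round(c["mount"],3).tolist(), status.get_obs()["tool_rot"],c["fx"])
a=cv2.imread("pics/scene0.png");b=cv2.imread("pics/side0.png")
cv2.imwrite("pics/both.png",cv2.resize(np.vstack([a,b]),(400,600)))
E
```

```text
scene 365.13340596171554 [[-0.81, 0.326, -0.488, 1.195], [0.587, 0.465, -0.663, 0.893], [0.011, -0.823, -0.567, 0.777], [0.0, 0.0, 0.0, 1.0]]
side 372.3436953894613 [[0.999, -0.016, 0.046, 0.545], [-0.043, -0.711, 0.702, -0.605], [0.021, -0.703, -0.711, 0.779], [0.0, 0.0, 0.0, 1.0]]
[[0.001, -0.956, -0.294, 0.08], [1.0, 0.001, -0.0, -0.001], [0.0, -0.294, 0.956, -0.162], [0.0, 0.0, 0.0, 1.0]] [ 7.07107195e-01  7.07105865e-01 -4.92641011e-04 -6.84451734e-04] 342.11195967202656
```

View pics/scene0.png

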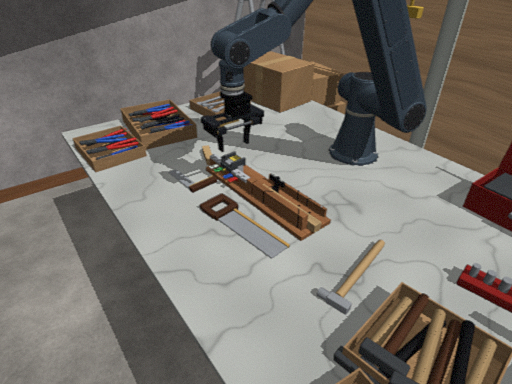

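View pics/side0.png

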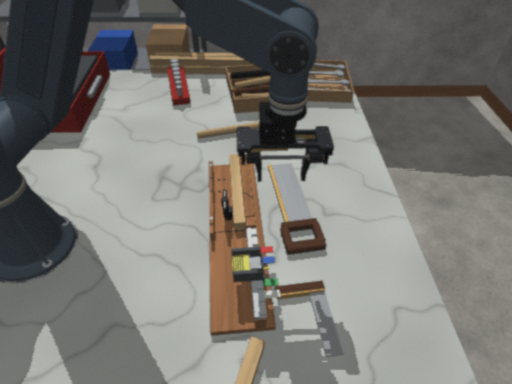

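```bash
python3 - <<'E'
from h import *
a=cv2.imread("pics/side0.png")[150:345,195:345];b=cv2.imread("pics/scene0.png")[140:245,180:335]
a=cv2.resize(a,(450,585),interpolation=cv2.INTER_CUBIC);b=cv2.resize(b,(350,237),interpolation=cv2.INTER_CUBIC)
o=np.zeros((585,800,3),np.uint8);o[:,:450]=a;o[:237,450:]=b
w=cv2.resize(cv2.imread("pics/w0.png"),(350,262));o[300:562,450:]=w
cv2.imwrite("pics/c1.png",o)
E
```

```text
(no output)
```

View pics/c1.png

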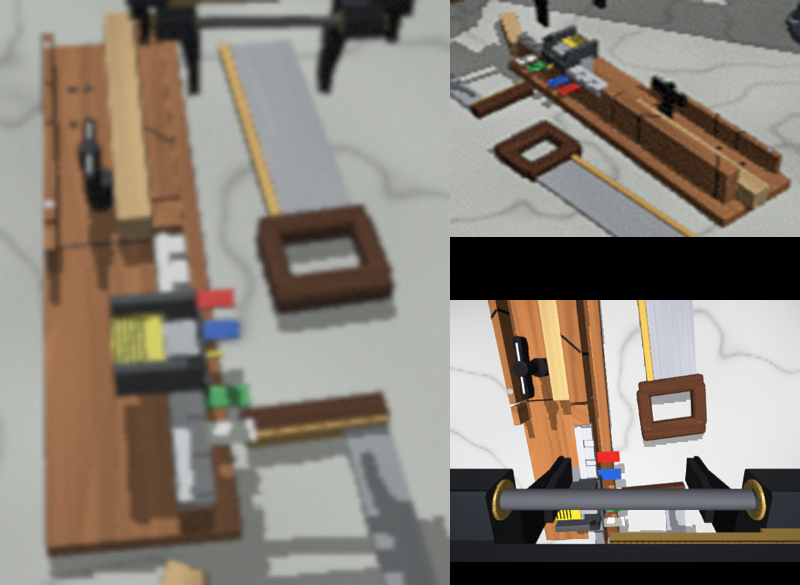

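```bash
cat >> h.py <<'E'
def blob(img,col,roi):
    x0,y0,x1,y1=roi; hs=cv2.cvtColor(img[y0:y1,x0:x1],cv2.COLOR_BGR2HSV)
    lo,hi={"red":((-8,),(8,)),"blue":((105,),(130,)),"green":((50,),(80,)),"yellow":((24,),(35,))}[col]
    H=hs[...,0].astype(int); H=np.where(H>170,H-180,H)
    m=((H>=lo[0])&(H<=hi[0])&(hs[...,1]>130)&(hs[...,2]>70)).astype(np.uint8)
    n,l,st,ce=cv2.connectedComponentsWithStats(m)
    if n<2:return None
    k=1+np.argmax(st[1:,4]); return ce[k]+[x0,y0],int(st[k,4])
def tri(rs):
    A=np.zeros((3,3));b=np.zeros(3)
    for o,d in rs:
        d=d/np.linalg.norm(d);P=np.eye(3)-np.outer(d,d);A+=P;b+=P@o
    p=np.linalg.solve(A,b); return p,max(np.linalg.norm(np.cross(p-o,d/np.linalg.norm(d))) for o,d in rs)
E
python3 - <<'E'
from h import *
S=viewer.camera("side");C=viewer.camera("scene");W,T=wrist()
for col in("red","blue","green","yellow"):
    r=[blob(S["pixels"],col,(225,235,290,300)),blob(C["pixels"],col,(200,145,260,200)),blob(W["pixels"],col,(150,200,250,330))]
    rs=[ray(c,*x[0],t) for c,x,t in zip((S,C,W),r,(None,None,T)) if x]
    p,e=tri(rs[:2]);print(col,[(np.round(x[0],1).tolist(),x[1]) if x else 0 for x in r],p.round(4),round(e,4), onz(W,*r[2][0],p[2],T).round(4) if r[2] else 0)
for u,v in((48,552),(240,536),(180,40)): print(onz(S,195+u/3,150+v/3,.018).round(4))
E
```

```text
red [([265.4, 249.3], 66), ([232.2, 179.0], 40), ([229.3, 229.4], 561)] [ 0.5926 -0.0641  0.0464] 0.0009 [ 0.5891 -0.0667  0.0464]
blue [([268.0, 259.6], 54), ([227.8, 175.3], 30), ([232.8, 254.3], 481)] [ 0.5954 -0.0937  0.0472] 0.003 [ 0.5923 -0.0958  0.0472]
green [([272.3, 281.7], 3), ([218.4, 168.8], 20), ([235.7, 308.3], 33)] [ 0.6008 -0.1534  0.0477] 0.0041 [ 0.5941 -0.1646  0.0477]
yellow [([243.7, 255.3], 9), ([234.2, 157.8], 32), ([173.4, 314.9], 436)] [ 0.5434 -0.1179  0.096 ] 0.0027 [ 0.5363 -0.1373  0.096 ]
[ 0.4703 -0.2586  0.018 ]
[ 0.6053 -0.2515  0.018 ]
[0.5793 0.2892 0.018 ]
```

Request:
arm_command:
  delta_rot:
    - [0,0,-3]
    - [0,0,-3]
    - [0,0,-3]
    - [0,0,-3]
    - [0,0,-3]
    - [0,0,-3]
    - [0,0,-3]
  delta_pos:
    - [0.03,-0.05,0.01]
    - [0.06,-0.11,0.02]
    - [0.06,-0.115,0.023]
    - [0.06,-0.115,0.023]
    - [0.06,-0.115,0.023]
    - [0.06,-0.115,0.023]
    - [0.06,-0.115,0.023]
  gripper: [0.3,0.3,0.3,0.3,0.3,0.3,0.3]

```text
time: 0.88
position: [0.5127, 0.0594, 0.2004]
tool_rot: [0.688, 0.725, 0.001, 0.002]
ft_force: [1.1, -0.5, 0.6]
grip_width: 0.0483
grip_force: 0.0
```

```bash
python3 - <<'E'
from h import *
W,T=wrist(); cv2.imwrite("pics/w1.png",W["pixels"]); np.save("w1T.npy",T)
s=status.get_obs(); print(s["position"],s["grip_width"],R.from_quat(s["tool_rot"]).as_matrix().round(3).tolist(),s["q"])
E
```

```text
[0.51272827 0.05923407 0.20032472] 0.044484839974159515 [[-0.052, 0.999, 0.004], [0.999, 0.052, -0.001], [-0.001, 0.004, -1.0]] [-1.01638570e-01  4.10737345e-01  1.73033812e+00 -1.88434956e-04
  9.96662416e-01 -1.53195747e-01]
```

View pics/w1.png

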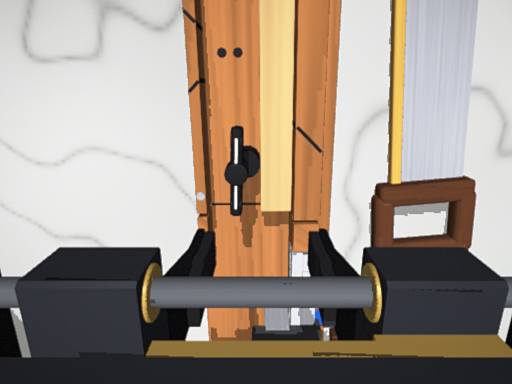

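```bash
python3 - <<'E'
from h import *
W=viewer.camera("wrist"); T=np.load("w1T.npy")
for n,u,v,z in (("wA",237,126,.088),("wB",236,215,.088),("boss",236,174,.088),("battenL",261,211,.048),("battenR",294.5,211,.048),("battenRtop",294.5,5,.048),("battenLtop",261.5,5,.048),("kerf",225,204,.018)):
    print(n,onz(W,u,v,z,T).round(4))
E
```

```text
wA [0.4902 0.1079 0.088 ]
wB [0.4918 0.0323 0.088 ]
boss [0.4906 0.0686 0.088 ]
battenL [0.5139 0.0221 0.048 ]
battenR [0.5467 0.0238 0.048 ]
battenRtop [0.532  0.2044 0.048 ]
battenLtop [0.5048 0.2029 0.048 ]
kerf [0.4758 0.0169 0.018 ]
```

Request:
arm_command:
  delta_rot:
    - [0,0,1.5]
    - [0,0,1.5]
    - [0,0,1.5]
    - [0,0,1.5]
    - [0,0,1.5]
    - [0,0,1.5]
    - [0,0,1.5]
    - [0,0,1.5]
    - [0,0,1.5]
    - [0,0,1.5]
    - [0,0,1.5]
    - [0,0,1.5]
  delta_pos:
    - [0.012,-0.021,0.03]
    - [0.012,-0.021,0.06]
    - [0.012,-0.021,0.085]
    - [0.012,-0.021,0.1]
    - [0.012,-0.021,0.11]
    - [0.012,-0.021,0.12]
    - [0.012,-0.021,0.131]
    - [0.012,-0.021,0.131]
    - [0.012,-0.021,0.131]
    - [0.012,-0.021,0.131]
    - [0.012,-0.021,0.131]
    - [0.012,-0.021,0.131]
  gripper: [0.3,0.3,0.3,0.3,0.3,0.3,0.3,0.3,1,1,1,1]
  grip_force: 40

```text
time: 1.98
position: [0.4904, 0.0708, 0.0695]
tool_rot: [0.698, 0.716, 0.002, 0.002]
ft_force: [4.7, 1.0, -3.2]
grip_width: 0.0117
grip_force: 2.8
```

Request:
arm_command:
  delta_rot:
    - [0,0,0]
    - [0,0,0]
    - [0,0,-4]
    - [0,0,-9]
    - [0,0,-14]
    - [0,0,-19]
    - [0,0,-24]
    - [0,0,-29]
    - [0,0,-34]
    - [0,0,-39]
    - [0,0,-44]
    - [0,0,-44]
  delta_pos:
    - [0,0,0]
    - [0,0,0]
    - [0,0,0]
    - [0,0,0]
    - [0,0,0]
    - [0,0,0]
    - [0,0,0]
    - [0,0,0]
    - [0,0,0]
    - [0,0,0]
    - [0,0,0]
    - [0,0,0]
  gripper: [1,1,1,1,1,1,1,1,1,1,1,1]

```text
time: 2.98
position: [0.4901, 0.0704, 0.0695]
tool_rot: [0.378, 0.926, 0.0, 0.002]
ft_force: [2.3, -1.0, 4.3]
grip_width: 0.0098
grip_force: 40.0
```

Request:
arm_command:
  delta_rot:
    - [0,0,-5]
    - [0,0,-10]
    - [0,0,-15]
    - [0,0,-20]
    - [0,0,-25]
    - [0,0,-30]
    - [0,0,-35]
    - [0,0,-40]
    - [0,0,-44]
    - [0,0,-44]
    - [0,0,-44]
  delta_pos:
    - [0,0,0]
    - [0,0,0]
    - [0,0,0]
    - [0,0,0]
    - [0,0,0]
    - [0,0,0]
    - [0,0,0]
    - [0,0,0]
    - [0,0,0]
    - [0,0,0]
    - [0,0,0]
  gripper: [1,1,1,1,1,1,1,1,1,1,1]

```text
time: 3.9
position: [0.4896, 0.0694, 0.0694]
tool_rot: [0.005, 1.0, -0.001, 0.001]
ft_force: [1.5, -7.1, 5.5]
grip_width: 0.01
grip_force: 40.0
```

```bash
python3 - <<'E'
from h import *
s=status.get_obs(); print(s["position"],s["grip_width"],s["ft_force"],s["moment"],R.from_quat(s["tool_rot"]).as_matrix().round(3).tolist(),s["q"])
E
```

```text
[0.48963936 0.06935309 0.06944718] 0.00996972663250483 [ 1.4594297  -7.12516657  5.49704942] [-0.98663143 -0.39447865  0.04648931] [[-1.0, 0.009, 0.003], [0.009, 1.0, -0.003], [-0.003, -0.002, -1.0]] [-0.08423483  0.60933285  1.88633525 -0.00380466  0.6430508  -1.64252065]
```

Request:
arm_command:
  delta_rot:
    - [0,0,0]
    - [0,0,0]
    - [0,0,0]
    - [0,0,0]
    - [0,0,-3.5]
    - [0,0,-3.5]
    - [0,0,-3.5]
    - [0,0,-3.5]
    - [0,0,-3.5]
    - [0,0,-3.5]
    - [0,0,-3.5]
    - [0,0,-3.5]
  delta_pos:
    - [0,0,0]
    - [0,0,0]
    - [0,0,-0.03]
    - [0,0,-0.06]
    - [-0.02,-0.03,-0.09]
    - [-0.04,-0.06,-0.11]
    - [-0.06,-0.09,-0.13]
    - [-0.08,-0.12,-0.15]
    - [-0.1,-0.15,-0.18]
    - [-0.11,-0.18,-0.18]
    - [-0.11,-0.195,-0.18]
    - [-0.11,-0.195,-0.18]
  gripper: [0.3,0.3,0.3,0.3,0.3,0.3,0.3,0.3,1,1,1,1]

```text
time: 4.9
position: [0.5963, -0.1282, 0.2481]
tool_rot: [-0.024, 1.0, -0.0, -0.001]
ft_force: [0.5, 0.3, -0.1]
grip_width: 0.0115
grip_force: 0.0
```

```bash
python3 - <<'E'
from h import *
W,T=wrist(); cv2.imwrite("pics/w2.png",W["pixels"]); np.save("w2T.npy",T)
s=status.get_obs(); print(s["position"],s["grip_width"],s["ft_force"],R.from_quat(s["tool_rot"]).as_matrix().round(3).tolist())
E
```

```text
[ 0.59507912 -0.12565205  0.24728869] 0.007564426400497898 [-0.02912792  0.82438924 -0.56554835] [[-0.999, -0.049, -0.004], [-0.049, 0.999, 0.002], [0.004, 0.002, -1.0]]
```

View pics/w2.png

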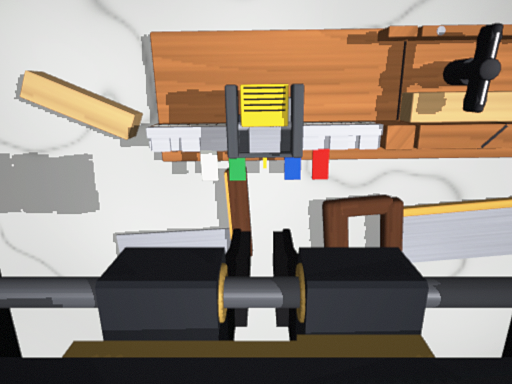

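```bash
python3 - <<'E'
from h import *
W=viewer.camera("wrist"); im=cv2.imread("pics/w2.png"); T=np.load("w2T.npy")
hs=cv2.cvtColor(im,cv2.COLOR_BGR2HSV); m=cv2.inRange(hs,(22,150,80),(36,255,255)); m[:70]=0;m[145:]=0;m[:,:220]=0;m[:,310:]=0
ys,xs=np.nonzero(m); print(xs.min(),xs.max(),ys.min(),ys.max())
u=(xs.min()+xs.max()+1)/2;v0,v1=ys.min(),ys.max()+1
for v in(v0,(v0+v1)/2,v1): print(onz(W,u,v,.088,T).round(4))
print(onz(W,xs.min(),v0,.088,T).round(4),onz(W,xs.max()+1,v0,.088,T).round(4))
f={}
for c,r in(("red",(300,140,340,190)),("blue",(280,150,305,190)),("green",(225,150,250,190))):
    b=blob(im,c,r); f[c]=onz(W,*b[0],.046,T); print(c,b[0].round(1),b[1],f[c].round(4))
d=f["red"]-f["green"]; print(np.degrees(np.arctan2(-d[0],d[1])),np.linalg.norm(d))
for p in((227,86),(239,86),(291,84),(303,84)):print(p,onz(W,*p,.0985,T).round(4))
print(onz(W,265,163,.05,T).round(4))
E
```

```text
240 287 84 126
[ 0.5125 -0.1304  0.088 ]
[ 0.5312 -0.1295  0.088 ]
[ 0.5507 -0.1285  0.088 ]
[ 0.5135 -0.152   0.088 ] [ 0.5114 -0.1089  0.088 ]
red [320.  163.4] 492 [ 0.5915 -0.0652  0.046 ]
blue [292.  167.9] 339 [ 0.598  -0.0952  0.046 ]
green [237.  168.8] 352 [ 0.6019 -0.1552  0.046 ]
6.63078424788779 0.09060457709484725
(227, 86) [ 0.5157 -0.1627  0.0985]
(239, 86) [ 0.5152 -0.1522  0.0985]
(291, 84) [ 0.5114 -0.107   0.0985]
(303, 84) [ 0.5109 -0.0966  0.0985]
[ 0.5931 -0.125   0.05  ]
```

Request:
arm_command:
  delta_rot:
    - [0,0,-1]
    - [0,0,-1]
    - [0,0,-1]
    - [0,0,-1]
    - [0,0,-1]
    - [0,0,-1]
    - [0,0,-1]
    - [0,0,-1]
    - [0,0,-1]
  delta_pos:
    - [0.03,0,0.02]
    - [0.06,0,0.05]
    - [0.066,0,0.08]
    - [0.066,0,0.11]
    - [0.066,0,0.13]
    - [0.066,0,0.14]
    - [0.066,0,0.149]
    - [0.066,0,0.149]
    - [0.066,0,0.149]
  gripper: [1,1,1,1,1,1,1,1,1]
  grip_force: 10

```text
time: 5.75
position: [0.5309, -0.1279, 0.0997]
tool_rot: [-0.035, 0.999, 0.0, -0.0]
ft_force: [0.0, -0.3, -0.4]
grip_width: 0.0006
grip_force: 0.0
```

```bash
python3 - <<'E'
from h import *
W,T=wrist(); S=viewer.camera("side")
o=np.vstack([cv2.resize(W["pixels"][100:300,150:400],(600,480))]);cv2.imwrite("pics/w3.png",o)
s=status.get_obs(); print(s["position"],s["grip_width"],s["ft_force"],R.from_quat(s["tool_rot"]).as_matrix().round(3).tolist())
E
```

```text
[ 0.53166459 -0.12853217  0.1006361 ] 0.0007047304099393282 [-1.07466249  0.55794848 -0.07900606] [[-0.998, -0.07, 0.002], [-0.07, 0.998, -0.001], [-0.002, -0.001, -1.0]]
```

View pics/w3.png

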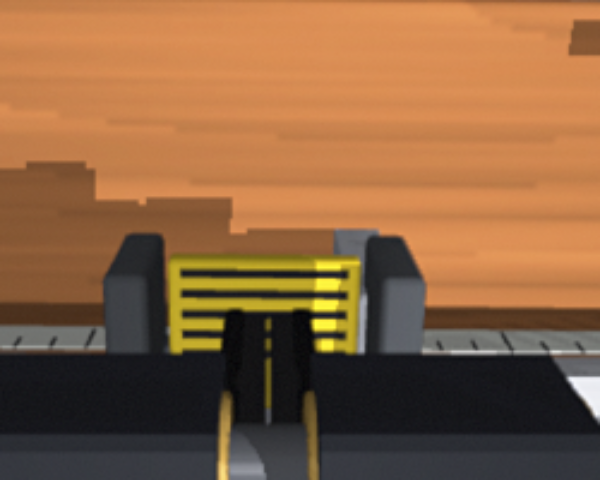

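Request:
arm_command:
  delta_rot:
    - [0,0,0]
    - [0,0,0]
    - [0,0,0]
    - [0,0,0]
    - [0,0,0]
  delta_pos:
    - [0.002,0,0.005]
    - [0.002,0,0.01]
    - [0.002,0,0.013]
    - [0.002,0,0.014]
    - [0.002,0,0.014]
  gripper: [1,1,1,1,1]

```text
time: 6.27
position: [0.528, -0.1288, 0.086]
tool_rot: [-0.035, 0.999, 0.0, -0.001]
ft_force: [-2.6, -0.0, 7.7]
grip_width: 0.0007
grip_force: 4.1
```

Request:
arm_command:
  delta_rot:
    - [0,0,0]
    - [0,0,0]
    - [0,0,0]
  delta_pos:
    - [0,0,0.001]
    - [0,0,0.0015]
    - [0,0,0.0015]
  gripper: [1,1,1]

```text
time: 6.52
position: [0.5276, -0.1288, 0.0848]
tool_rot: [-0.035, 0.999, -0.0, -0.001]
ft_force: [-4.7, -0.1, 9.4]
grip_width: 0.0001
grip_force: 5.0
```

```bash
python3 - <<'E'
from h import *
for i in range(4):
    W=viewer.camera("wrist"); s=status.get_obs(); print(s["position"].round(4),s["ft_force"].round(1))
cv2.imwrite("pics/w4.png",cv2.resize(W["pixels"][150:270,200:340],(560,480)))
E
```

```text
[ 0.5276 -0.1288  0.0849] [-4.9 -1.5  9.8]
[ 0.5276 -0.1288  0.0849] [-4.3 -0.9  9.8]
[ 0.5276 -0.1288  0.0849] [-3.6 -1.   9.6]
[ 0.5277 -0.1288  0.0849] [-4.3 -1.6  9.3]
```

View pics/w4.png

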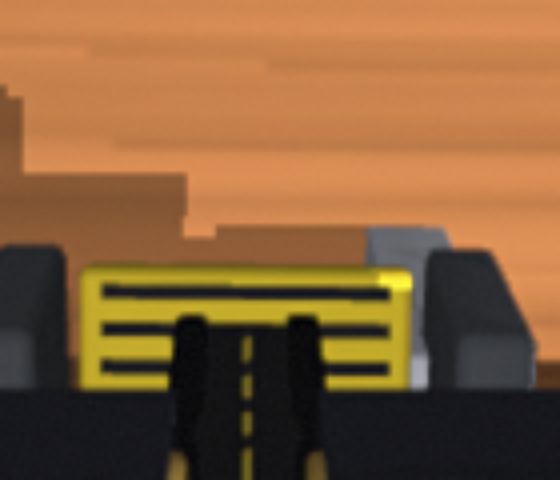

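Request:
arm_command:
  delta_rot:
    - [0,0,0]
    - [0,0,0]
    - [0,0,0]
  delta_pos:
    - [0,0,0.001]
    - [0,0,0.0015]
    - [0,0,0.0015]
  gripper: [1,1,1]

```text
time: 6.97
position: [0.5273, -0.1288, 0.0834]
tool_rot: [-0.035, 0.999, 0.0, -0.001]
ft_force: [-5.9, -0.9, 10.8]
grip_width: 0.0006
grip_force: 5.9
```

Request:
arm_command:
  delta_rot:
    - [0,0,0]
    - [0,0,0]
    - [0,0,0]
  delta_pos:
    - [0,0,0.001]
    - [0,0,0.001]
    - [0,0,0.001]
  gripper: [1,1,1]

```text
time: 7.22
position: [0.5273, -0.1288, 0.0832]
tool_rot: [-0.035, 0.999, -0.0, -0.001]
ft_force: [-5.6, -0.6, 15.1]
grip_width: 0.0004
grip_force: 8.2
```

Request:
arm_command:
  delta_rot:
    - [0,0,0]
    - [0,0,0]
    - [0,0,0]
    - [0,0,0]
    - [0,0,0]
    - [0,0,0]
    - [0,0,0]
    - [0,0,0]
    - [0,0,0]
    - [0,0,0]
    - [0,0,0]
    - [0,0,0]
  delta_pos:
    - [0,0.004,0]
    - [0,0.008,0]
    - [0,0.012,0]
    - [0,0.016,0]
    - [0,0.02,0]
    - [0,0.024,0]
    - [0,0.028,0]
    - [0,0.032,0]
    - [0,0.036,0]
    - [0,0.04,0]
    - [0,0.04,0]
    - [0,0.04,0]
  gripper: [1,1,1,1,1,1,1,1,1,1,1,1]

```text
time: 8.22
position: [0.5248, -0.0887, 0.0832]
tool_rot: [-0.035, 0.999, -0.0, -0.001]
ft_force: [-5.2, -1.0, 14.7]
grip_width: 0.0005
grip_force: 8.0
```

```bash
cat >> h.py <<'E'
def tabx(W,T,z=.084):
    im=W["pixels"];hs=cv2.cvtColor(im,cv2.COLOR_BGR2HSV); m=cv2.inRange(hs,(22,150,80),(36,255,255)); m[260:]=0
    n,l,st,ce=cv2.connectedComponentsWithStats(cv2.morphologyEx(m,cv2.MORPH_CLOSE,np.ones((9,9))));k=1+np.argmax(st[1:,4]);x,y,w,h,_=st[k]
    return [x,y,w,h],onz(W,x+w/2,y+3,z,T)
E
python3 - <<'E'
from h import *
W,T=wrist();s=status.get_obs();print(s["position"].round(4),s["ft_force"].round(1),*tabx(W,T))
im=cv2.imread("pics/w3.png");cv2.imwrite("pics/w5.png",W["pixels"])
E
```

```text
[ 0.5248 -0.0887  0.0832] [-5.1  0.  15.2] [np.int32(220), np.int32(217), np.int32(82), np.int32(42)] [ 0.50790571 -0.09062049  0.084     ]
```

Request:
arm_command:
  delta_rot:
    - [0,0,0]
    - [0,0,0]
    - [0,0,0]
    - [0,0,0]
    - [0,0,0]
    - [0,0,0]
    - [0,0,0]
    - [0,0,0]
  delta_pos:
    - [0,0.004,0]
    - [0,0.008,0]
    - [0,0.012,0]
    - [0,0.016,0]
    - [0,0.019,0]
    - [0,0.02,0]
    - [0,0.02,0]
    - [0,0.02,0]
  gripper: [1,1,1,1,1,1,1,1]

```text
time: 8.93
position: [0.5236, -0.0691, 0.0832]
tool_rot: [-0.035, 0.999, -0.0, -0.001]
ft_force: [-5.4, -0.6, 15.4]
grip_width: 0.0005
grip_force: 7.9
```

```bash
python3 - <<'E'
from h import *
W,T=wrist();s=status.get_obs();print(s["position"].round(4),s["ft_force"].round(1),*tabx(W,T))
E
```

```text
[ 0.5237 -0.0691  0.0832] [-5.6 -0.5 14.4] [np.int32(220), np.int32(217), np.int32(82), np.int32(42)] [ 0.50670213 -0.07098027  0.084     ]
```

Request:
arm_command:
  delta_rot:
    - [0,0,0]
    - [0,0,0]
    - [0,0,0]
    - [0,0,0]
    - [0,0,0]
    - [0,0,0]
    - [0,0,0]
  delta_pos:
    - [0,0,-0.002]
    - [0,0,-0.005]
    - [0,0,-0.01]
    - [-0.002,0,-0.018]
    - [-0.002,0,-0.018]
    - [-0.002,0,-0.018]
    - [-0.002,0,-0.018]
  gripper: [1,1,1,1,1,1,1]

```text
time: 9.57
position: [0.5265, -0.0686, 0.0994]
tool_rot: [-0.035, 0.999, 0.0, -0.0]
ft_force: [0.1, 1.0, 0.0]
grip_width: 0.0002
grip_force: 0.0
```

```bash
python3 - <<'E'
from h import *
W,T=wrist();s=status.get_obs();print(s["position"].round(4),s["ft_force"].round(1),*tabx(W,T,.088))
b=cv2.imread("pics/w3.png")
a=cv2.resize(W["pixels"][100:300,150:400],(600,480))
p=np.hstack([b,a]);cv2.imwrite("pics/cmp.png",cv2.resize(p,(800,320)))
V=dict(W);V["pixels"]=np.zeros((384,512,3),np.uint8);V["pixels"][100:300,150:400]=cv2.resize(b,(250,200),interpolation=cv2.INTER_AREA)
print(tabx(V,T))
E
```

```text
[ 0.5263 -0.0685  0.0992] [-0.2 -0.3 -0.7] [np.int32(221), np.int32(208), np.int32(80), np.int32(52)] [ 0.5092315  -0.07048108  0.088     ]
([np.int32(220), np.int32(206), np.int32(80), np.int32(54)], array([ 0.50958192, -0.0710132 ,  0.084     ]))
```

View pics/cmp.png

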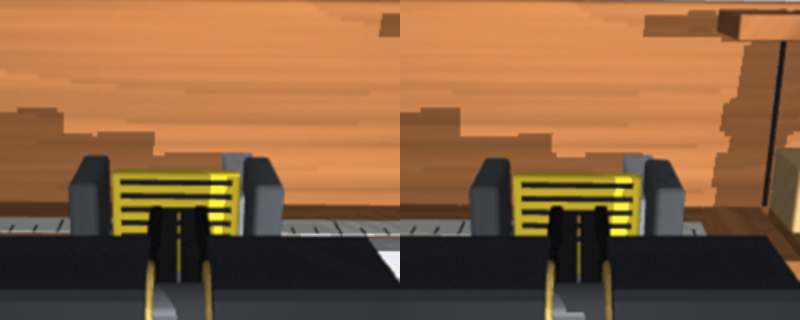

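Request:
arm_command:
  delta_rot:
    - [0,0,0]
    - [0,0,0]
    - [0,0,0]
    - [0,0,0]
    - [0,0,0]
    - [0,0,0]
    - [0,0,0]
    - [0,0,0]
    - [0,0,0]
    - [0,0,0]
    - [0,0,0]
    - [0,0,0]
  delta_pos:
    - [0,0,-0.03]
    - [0,0,-0.06]
    - [-0.01,0.03,-0.09]
    - [-0.02,0.06,-0.11]
    - [-0.03,0.1,-0.11]
    - [-0.04,0.14,-0.11]
    - [-0.05,0.18,-0.11]
    - [-0.06,0.22,-0.11]
    - [-0.07,0.26,-0.11]
    - [-0.08,0.3,-0.11]
    - [-0.08,0.33,-0.11]
    - [-0.08,0.35,-0.11]
  gripper: [1,1,1,1,1,1,1,1,1,1,1,1]

```text
time: 10.62
position: [0.5813, 0.2897, 0.2086]
tool_rot: [-0.036, 0.999, 0.0, -0.0]
ft_force: [1.0, 0.3, -0.6]
grip_width: 0.0005
grip_force: 0.0
```

Request:
arm_command:
  delta_rot:
    - [0,0,0]
    - [0,0,0]
    - [0,0,0]
    - [0,0,0]
  delta_pos:
    - [0,0.02,0]
    - [0,0.03,0]
    - [0,0.03,0]
    - [0,0.03,0]
  gripper: [1,1,1,1]

```text
time: 10.95
position: [0.5795, 0.3156, 0.209]
tool_rot: [-0.035, 0.999, -0.001, -0.001]
ft_force: [0.2, -0.5, 0.7]
grip_width: 0.0003
grip_force: 0.0
```

```bash
python3 - <<'E'
from h import *
W,T=wrist(); cv2.imwrite("pics/w6.png",W["pixels"]); np.save("w6T.npy",T)
s=status.get_obs(); print(s["position"],R.from_quat(s["tool_rot"]).as_matrix().round(3).tolist(),s["q"].round(2))
E
```

```text
[0.57974409 0.31498468 0.20912752] [[-0.998, -0.07, -0.001], [-0.069, 0.998, -0.001], [0.001, -0.001, -1.0]] [ 0.33  0.59  1.35 -0.    1.2  -1.31]
```

View pics/w6.png

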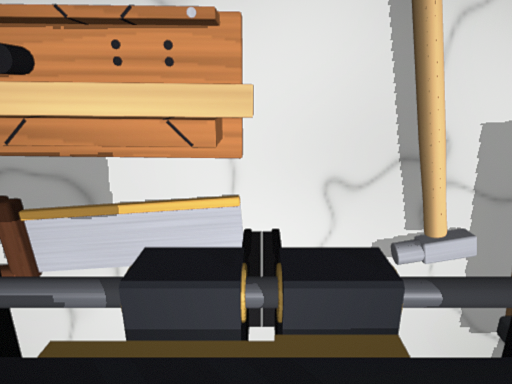

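```bash
python3 - <<'E'
from h import *
W=viewer.camera("wrist"); T=np.load("w6T.npy")
for n,u,v,z in (("end a",253.5,85,.048),("end b",253.5,117,.048),("left b",5,117,.048),("base",242,155,.018),("base2",242,13,.018),("hammer",392,250,.02)): print(n,onz(W,u,v,z,T).round(4))
E
```

```text
end a [0.4973 0.302  0.048 ]
end b [0.5256 0.3038 0.048 ]
left b [0.5421 0.0738 0.048 ]
base [0.568  0.2938 0.018 ]
base2 [0.4341 0.2864 0.018 ]
hammer [0.6643 0.4695 0.02  ]
```

Request:
arm_command:
  delta_rot:
    - [0,0,0]
    - [0,0,0]
    - [0,0,0]
    - [0,0,0]
    - [0,0,0]
    - [0,0,0]
    - [0,0,0]
    - [0,0,0]
    - [0,0,0]
    - [0,0,0]
  delta_pos:
    - [0.03,0.017,0.02]
    - [0.06,0.017,0.04]
    - [0.068,0.017,0.07]
    - [0.068,0.017,0.1]
    - [0.068,0.017,0.13]
    - [0.068,0.017,0.155]
    - [0.068,0.017,0.17]
    - [0.068,0.017,0.174]
    - [0.068,0.017,0.174]
    - [0.068,0.017,0.174]
  gripper: [1,1,1,1,1,1,1,1,1,1]

```text
time: 11.88
position: [0.5118, 0.3277, 0.0363]
tool_rot: [-0.034, 0.999, 0.0, 0.001]
ft_force: [-0.0, 0.4, 0.6]
grip_width: 0.0008
grip_force: 0.0
```

Request:
arm_command:
  delta_rot:
    - [0,0,0]
    - [0,0,0]
    - [0,0,0]
    - [0,0,0]
    - [0,0,0]
    - [0,0,0]
    - [0,0,0]
    - [0,0,0]
    - [0,0,0]
    - [0,0,0]
    - [0,0,0]
    - [0,0,0]
  delta_pos:
    - [0,-0.004,0]
    - [0,-0.008,0]
    - [0,-0.012,0]
    - [0,-0.016,0]
    - [0,-0.02,0]
    - [0,-0.024,0]
    - [0,-0.028,0]
    - [0,-0.032,0]
    - [0,-0.036,0]
    - [0,-0.04,0]
    - [0,-0.04,0]
    - [0,-0.04,0]
  gripper: [1,1,1,1,1,1,1,1,1,1,1,1]

```text
time: 12.88
position: [0.5133, 0.2875, 0.0352]
tool_rot: [-0.035, 0.999, -0.001, -0.001]
ft_force: [-0.5, 0.6, -1.0]
grip_width: 0.0007
grip_force: 0.0
```

```bash
python3 - <<'E'
from h import *
W,T=wrist(); im=W["pixels"]; s=status.get_obs(); print(s["position"],s["ft_force"])
S=viewer.camera("side");C=viewer.camera("scene");cv2.imwrite("pics/s6.png",S["pixels"]);cv2.imwrite("pics/c6.png",C["pixels"]);cv2.imwrite("pics/w7.png",im)
E
```

```text
[0.51323404 0.28762796 0.03517117] [-0.38572065  0.75591694 -0.07761113]
```

Request:
arm_command:
  delta_rot:
    - [0,0,0]
    - [0,0,0]
    - [0,0,0]
    - [0,0,0]
    - [0,0,0]
    - [0,0,0]
    - [0,0,0]
    - [0,0,0]
  delta_pos:
    - [0,-0.004,0]
    - [0,-0.008,0]
    - [0,-0.012,0]
    - [0,-0.016,0]
    - [0,-0.02,0]
    - [0,-0.022,0]
    - [0,-0.024,0]
    - [0,-0.024,0]
  gripper: [1,1,1,1,1,1,1,1]

```text
time: 13.7
position: [0.5153, 0.2638, 0.0356]
tool_rot: [-0.035, 0.999, -0.0, -0.0]
ft_force: [0.2, -0.1, -0.0]
grip_width: 0.0005
grip_force: 0.0
```

Request:
arm_command:
  delta_rot:
    - [0,0,0]
    - [0,0,0]
    - [0,0,0]
  delta_pos:
    - [0,-0.001,0]
    - [0,-0.002,0]
    - [0,-0.002,0]
  gripper: [1,1,1]

```text
time: 13.95
position: [0.5155, 0.2624, 0.0356]
tool_rot: [-0.035, 0.999, 0.0, 0.0]
ft_force: [-0.6, 0.3, 0.1]
grip_width: 0.0003
grip_force: 0.3
```

Request:
arm_command:
  delta_rot:
    - [0,0,0]
    - [0,0,0]
    - [0,0,0]
  delta_pos:
    - [0,-0.001,0]
    - [0,-0.002,0]
    - [0,-0.002,0]
  gripper: [1,1,1]

```text
time: 14.2
position: [0.5156, 0.2604, 0.0356]
tool_rot: [-0.035, 0.999, 0.0, 0.0]
ft_force: [-0.0, 0.7, 0.4]
grip_width: 0.0005
grip_force: 0.6
```

Request:
arm_command:
  delta_rot:
    - [0,0,0]
    - [0,0,0]
    - [0,0,0]
    - [0,0,0]
  delta_pos:
    - [0,-0.001,0]
    - [0,-0.002,0]
    - [0,-0.003,0]
    - [0,-0.003,0]
  gripper: [1,1,1,1]

```text
time: 14.53
position: [0.5158, 0.2573, 0.0356]
tool_rot: [-0.035, 0.999, -0.0, 0.0]
ft_force: [-0.2, 1.2, 0.3]
grip_width: 0.0003
grip_force: 0.7
```

Request:
arm_command:
  delta_rot:
    - [0,0,0]
    - [0,0,0]
    - [0,0,0]
  delta_pos:
    - [0,-0.001,0]
    - [0,-0.002,0]
    - [0,-0.002,0]
  gripper: [1,1,1]

```text
time: 14.78
position: [0.5159, 0.2553, 0.0356]
tool_rot: [-0.035, 0.999, -0.0, -0.0]
ft_force: [-0.9, 1.8, 0.8]
grip_width: 0.0006
grip_force: 0.8
```

```bash
python3 - <<'E'
from h import *
S=viewer.camera("side");a=cv2.resize(S["pixels"][150:300,190:290],(400,600),interpolation=cv2.INTER_CUBIC)
C=viewer.camera("scene");b=cv2.resize(C["pixels"][140:240,200:330],(400,308),interpolation=cv2.INTER_CUBIC)
o=np.zeros((600,800,3),np.uint8);o[:,:400]=a;o[:308,400:]=b;cv2.imwrite("pics/c7.png",o)
s=status.get_obs(); print(s["position"],s["ft_force"])
E
```

```text
[0.51598193 0.25529492 0.03561715] [0.14128379 1.17636835 1.14708013]
```

View pics/c7.png

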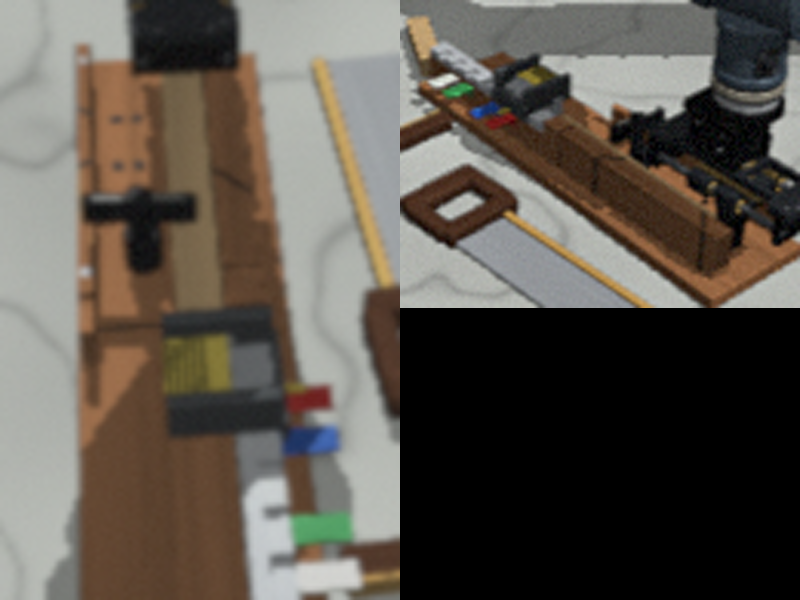

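Request:
arm_command:
  delta_rot:
    - [0,0,0]
    - [0,0,0]
    - [0,0,0]
  delta_pos:
    - [0,-0.001,0]
    - [0,-0.002,0]
    - [0,-0.002,0]
  gripper: [1,1,1]

```text
time: 15.13
position: [0.516, 0.2538, 0.0356]
tool_rot: [-0.035, 0.999, 0.0, 0.0]
ft_force: [-0.3, 4.3, 1.1]
grip_width: 0.0004
grip_force: 2.2
```

Request:
arm_command:
  delta_rot:
    - [0,0,0]
    - [0,0,0]
    - [0,0,0]
  delta_pos:
    - [0,-0.001,0]
    - [0,-0.001,0]
    - [0,-0.001,0]
  gripper: [1,1,1]

```text
time: 15.38
position: [0.5161, 0.2529, 0.0356]
tool_rot: [-0.035, 0.999, 0.0, 0.0]
ft_force: [-0.4, 5.2, 1.2]
grip_width: 0.0007
grip_force: 2.6
```

Request:
arm_command:
  delta_rot:
    - [0,0,0]
    - [0,0,0]
    - [0,0,0]
  delta_pos:
    - [0,-0.001,0]
    - [0,-0.001,0]
    - [0,-0.001,0]
  gripper: [1,1,1]

```text
time: 15.63
position: [0.5162, 0.2528, 0.0356]
tool_rot: [-0.034, 0.999, 0.001, 0.0]
ft_force: [-1.9, 7.9, 0.6]
grip_width: 0.0004
grip_force: 4.1
```

Request:
arm_command:
  delta_rot:
    - [0,0,0]
    - [0,0,0]
    - [0,0,0]
  delta_pos:
    - [0,-0.001,0]
    - [0,-0.001,0]
    - [0,-0.001,0]
  gripper: [1,1,1]

```text
time: 15.88
position: [0.5162, 0.2526, 0.0357]
tool_rot: [-0.034, 0.999, 0.002, 0.0]
ft_force: [-1.7, 11.9, -0.2]
grip_width: 0.0005
grip_force: 5.5
```

Request:
arm_command:
  delta_rot:
    - [0,0,0]
    - [0,0,0]
    - [0,0,0]
    - [0,0,0]
    - [0,0,0]
    - [0,0,4.5]
    - [0,0,4.5]
    - [0,0,4.5]
    - [0,0,4.5]
    - [0,0,4.5]
    - [0,0,4.5]
    - [0,0,4.5]
  delta_pos:
    - [0,0.005,0]
    - [0,0.015,0]
    - [0,0.02,-0.03]
    - [0,0.02,-0.06]
    - [0,0,-0.09]
    - [0.01,-0.03,-0.1]
    - [0.02,-0.06,-0.1]
    - [0.03,-0.09,-0.1]
    - [0.039,-0.12,-0.1]
    - [0.039,-0.15,-0.1]
    - [0.039,-0.179,-0.1]
    - [0.039,-0.179,-0.1]
  gripper: [1,1,1,1,0.3,0.3,0.3,0.3,0.3,0.3,0.3,0.3]

```text
time: 16.88
position: [0.4908, 0.0646, 0.1357]
tool_rot: [0.006, 1.0, -0.001, 0.0]
ft_force: [0.7, 0.9, 0.4]
grip_width: 0.0302
grip_force: 0.0
```

```bash
python3 - <<'E'
from h import *
W,T=wrist();s=status.get_obs();print(s["position"].round(4),s["grip_width"],R.from_quat(s["tool_rot"]).as_matrix().round(3).tolist(),s["q"].round(2))
S=viewer.camera("side")
# batten edge brightness profile along the +y end, side view
for x in (.50,.505,.51,.515):
    ys=np.arange(.20,.30,.002); vals=[S["pixels"][int(round(v)),int(round(u))].astype(int).tolist() for u,v in (proj(S,(x,y,.048)) for y in ys)]
    print(x,[f"{y:.3f}:{c[2]-c[0]}" for y,c in zip(ys,vals)][::2])
E
```

```text
[0.4904 0.0666 0.1356] 0.030355441069540804 [[-1.0, 0.013, 0.0], [0.013, 1.0, -0.001], [-0.0, -0.001, -1.0]] [-0.09  0.49  1.84 -0.    0.81 -1.65]
0.5 ['0.200:-4', '0.204:-3', '0.208:-4', '0.212:-4', '0.216:-2', '0.220:-2', '0.224:-6', '0.228:-4', '0.232:-4', '0.236:-4', '0.240:-5', '0.244:-4', '0.248:-3', '0.252:0', '0.256:1', '0.260:-3', '0.264:-3', '0.268:-3', '0.272:-4', '0.276:-1', '0.280:-1', '0.284:-1', '0.288:1', '0.292:1', '0.296:0']
0.505 ['0.200:-4', '0.204:-2', '0.208:-4', '0.212:-4', '0.216:-2', '0.220:-2', '0.224:-5', '0.228:-3', '0.232:-5', '0.236:-5', '0.240:-2', '0.244:-4', '0.248:-3', '0.252:-2', '0.256:-2', '0.260:1', '0.264:-2', '0.268:-2', '0.272:-2', '0.276:0', '0.280:1', '0.284:0', '0.288:3', '0.292:3', '0.296:3']
0.51 ['0.200:-4', '0.204:-3', '0.208:-4', '0.212:-3', '0.216:-3', '0.220:-4', '0.224:0', '0.228:-1', '0.232:-2', '0.236:-2', '0.240:-4', '0.244:-4', '0.248:-5', '0.252:-4', '0.256:-3', '0.260:-3', '0.264:-3', '0.268:-3', '0.272:-2', '0.276:-2', '0.280:-4', '0.284:-3', '0.288:-4', '0.292:-4', '0.296:-2']
0.515 ['0.200:-2', '0.204:-2', '0.208:-4', '0.212:-4', '0.216:-3', '0.220:-5', '0.224:-3', '0.228:-4', '0.232:-5', '0.236:-5', '0.240:-3', '0.244:-5', '0.248:-4', '0.252:-6', '0.256:-5', '0.260:-4', '0.264:-4', '0.268:-4', '0.272:-2', '0.276:-2', '0.280:-3', '0.284:-3', '0.288:-2', '0.292:-2', '0.296:2']
```

Request:
arm_command:
  delta_rot:
    - [0,0,0]
    - [0,0,0]
    - [0,0,0]
    - [0,0,0]
    - [0,0,0]
    - [0,0,0]
    - [0,0,0]
    - [0,0,0]
    - [0,0,0]
    - [0,0,0]
    - [0,0,0]
  delta_pos:
    - [0,0.003,0.01]
    - [0,0.003,0.03]
    - [0,0.003,0.045]
    - [0,0.003,0.057]
    - [0,0.003,0.066]
    - [0,0.003,0.066]
    - [0,0.003,0.066]
    - [0,0.003,0.066]
    - [0,0.003,0.066]
    - [0,0.003,0.066]
    - [0,0.003,0.066]
  gripper: [0.3,0.3,0.3,0.3,0.3,0.3,1,1,1,1,1]
  grip_force: 45

```text
time: 17.9
position: [0.4904, 0.0695, 0.0702]
tool_rot: [0.003, 1.0, -0.002, 0.001]
ft_force: [-0.9, -10.9, -0.5]
grip_width: 0.0099
grip_force: 45.0
```

Request:
arm_command:
  delta_rot:
    - [0,0,4]
    - [0,0,9]
    - [0,0,14]
    - [0,0,19]
    - [0,0,24]
    - [0,0,29]
    - [0,0,34]
    - [0,0,39]
    - [0,0,44]
    - [0,0,48]
    - [0,0,48]
  delta_pos:
    - [0,0,0]
    - [0,0,0]
    - [0,0,0]
    - [0,0,0]
    - [0,0,0]
    - [0,0,0]
    - [0,0,0]
    - [0,0,0]
    - [0,0,0]
    - [0,0,0]
    - [0,0,0]
  gripper: [1,1,1,1,1,1,1,1,1,1,1]

```text
time: 18.82
position: [0.4908, 0.0702, 0.0702]
tool_rot: [0.411, 0.912, -0.001, 0.001]
ft_force: [-0.3, -9.2, -1.2]
grip_width: 0.0096
grip_force: 45.0
```

Request:
arm_command:
  delta_rot:
    - [0,0,5]
    - [0,0,10]
    - [0,0,15]
    - [0,0,20]
    - [0,0,24]
    - [0,0,28]
    - [0,0,32]
    - [0,0,36]
    - [0,0,40]
    - [0,0,43]
    - [0,0,43]
    - [0,0,43]
  delta_pos:
    - [0,0,0]
    - [0,0,0]
    - [0,0,0]
    - [0,0,0]
    - [0,0,0]
    - [0,0,0]
    - [0,0,0]
    - [0,0,0]
    - [0,0,0]
    - [0,0,0]
    - [0,0,0]
    - [0,0,0]
  gripper: [1,1,1,1,1,1,1,1,1,1,1,1]

```text
time: 19.82
position: [0.4913, 0.0704, 0.0702]
tool_rot: [0.716, 0.698, 0.0, 0.002]
ft_force: [0.3, -6.8, -2.5]
grip_width: 0.0097
grip_force: 45.0
```

```bash
python3 - <<'E'
from h import *
s=status.get_obs(); m=R.from_quat(s["tool_rot"]).as_matrix(); print(s["position"].round(4),s["grip_width"],s["ft_force"].round(1),s["moment"].round(2),m.round(3).tolist(),np.degrees(np.arctan2(-m[0,0],m[1,0])))
E
```

```text
[0.4913 0.0704 0.0702] 0.009696708051293296 [ 0.3 -6.8 -2.5] [-1.18 -0.13  0.05] [[0.025, 1.0, 0.003], [1.0, -0.025, -0.003], [-0.003, 0.003, -1.0]] -1.4264080634100818
```

Request:
arm_command:
  delta_rot:
    - [0,0,0]
    - [0,0,0]
    - [0,0,0]
    - [0,0,0]
    - [0,0,0]
    - [0,0,0]
    - [0,0,0]
    - [0,0,0]
    - [0,0,0]
    - [0,0,0]
    - [0,0,0]
    - [0,0,0]
  delta_pos:
    - [0,0,0]
    - [0,0,0]
    - [0,0,-0.02]
    - [0,0,-0.05]
    - [0,0,-0.08]
    - [0,0,-0.11]
    - [0,0,-0.14]
    - [-0.02,0,-0.16]
    - [-0.04,0,-0.16]
    - [-0.04,0,-0.16]
    - [-0.04,0,-0.16]
    - [-0.04,0,-0.16]
  gripper: [0.3,0.3,0.3,0.3,0.3,0.3,0.3,0.3,0.3,0.3,0.3,0.3]

```text
time: 20.82
position: [0.4881, 0.0328, 0.2292]
tool_rot: [0.716, 0.698, -0.0, -0.001]
ft_force: [-0.3, -0.2, -0.1]
grip_width: 0.0304
grip_force: 0.0
```

```bash
python3 - <<'E'
from h import *
W,T=wrist();im=W["pixels"];print(status.get_obs()["position"].round(4))
g=im.max(2); m=(g<60).astype(np.uint8); m[235:]=0
n,l,st,ce=cv2.connectedComponentsWithStats(m)
for k in range(1,n):
    if st[k,4]>150:
        pts=np.argwhere(l==k)[:,::-1].astype(np.float32); r=cv2.minAreaRect(pts); b=cv2.boxPoints(r)
        print(st[k],[onz(W,*p,.088,T)[:2].round(4).tolist() for p in b])
# gap between batten end and stop arm: colour along the batten's centre line, z=.048
u=np.array([.0,1])
for bx in(.010,.018):
    out=[]
    for by in np.arange(-.075,-.02,.003):
        th=np.radians(3.7);p=(.5142+bx*np.cos(th)-by*np.sin(th),.0214+bx*np.sin(th)+by*np.cos(th),.048)
        q=proj(W,p,T); out.append((round(by*1000),q.round().astype(int).tolist(),im[int(q[1]),int(q[0])].tolist() if 0<=q[1]<384 else 0))
    print(bx,out)
E
```

```text
[0.4881 0.0329 0.229 ]
[254  95  30  84 985] [[0.4771, 0.0333], [0.4854, 0.1063], [0.51, 0.1037], [0.5035, 0.0304]]
[467 156   7  36 211] [[0.6723, 0.0479], [0.6776, 0.0478], [0.6828, 0.0147], [0.6772, 0.0149]]
[392 160   8  65 189] [[0.6034, 0.0458], [0.6068, 0.046], [0.6172, -0.0166], [0.6137, -0.0169]]
0.01 [(-75, [302, 242], [35, 32, 32]), (-72, [301, 240], [34, 31, 32]), (-69, [301, 237], [31, 29, 29]), (-66, [301, 235], [27, 24, 24]), (-63, [301, 232], [28, 26, 26]), (-60, [301, 230], [153, 150, 154]), (-57, [301, 227], [153, 228, 254]), (-54, [301, 225], [148, 219, 246]), (-51, [300, 222], [148, 219, 246]), (-48, [300, 220], [150, 219, 246]), (-45, [300, 217], [150, 219, 246]), (-42, [300, 214], [148, 218, 245]), (-39, [300, 212], [149, 218, 246]), (-36, [300, 209], [148, 218, 245]), (-33, [299, 206], [148, 218, 246]), (-30, [299, 204], [149, 218, 246]), (-27, [299, 201], [149, 219, 246]), (-24, [299, 199], [148, 218, 245]), (-21, [299, 196], [148, 218, 245])]
0.018 [(-75, [309, 242], [24, 20, 21]), (-72, [309, 239], [19, 17, 18]), (-69, [309, 237], [16, 14, 13]), (-66, [309, 234], [15, 11, 14]), (-63, [308, 232], [27, 24, 24]), (-60, [308, 229], [95, 91, 90]), (-57, [308, 227], [148, 223, 249]), (-54, [308, 224], [146, 214, 244]), (-51, [308, 222], [147, 216, 245]), (-48, [308, 219], [147, 216, 245]), (-45, [308, 216], [148, 217, 245]), (-42, [307, 214], [149, 218, 245]), (-39, [307, 211], [148, 218, 245]), (-36, [307, 209], [150, 219, 246]), (-33, [307, 206], [147, 216, 244]), (-30, [307, 203], [145, 215, 244]), (-27, [307, 201], [146, 216, 245]), (-24, [307, 198], [149, 219, 245]), (-21, [306, 195], [148, 218, 246])]
```

```bash
python3 -c "
from h import *
print(robot.hand_in())"
```

```text
the job is handed in; nothing more can be done
None
```

I handed the job in at about 21 s: the cam was freed, the stop slid to the red-flag notch and its tab sprang up. It held against about 12 N when I butted the batten against it, and I then turned the cam to about 1.66 rad to clamp the batten.

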